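Tip the kiln props into the crate and nest the pots

TASK

Clear the pottery bench: lay all the square kiln props that lie about on the hinged metal tip tray, and once all of them are on it lift the tray by its handle until every prop has slid out into the wooden crate, then lower the tray gently back to rest without letting it slam. Also pack the three terracotta pots away by nesting them upright in one another, the medium one in the large one and the small one in the medium one, each right down. Leave the paint jar, the vase and the little decorating stand where they are.

Things in the scene. Friction and masses are not known exactly. Their poses are not given: they have to be found in the camera images.
- prop0_c (a point): centre of a kiln prop: a solid square bar of pale grey fireclay, 70 mm long (its x axis), 26 x 26 mm in section, about 90 g, lying flat on the table at the start (centre 13 mm up). Between two and four props are present; absent ones give None
- prop1_c (a point): centre of a kiln prop: a solid square bar of pale grey fireclay, 70 mm long (its x axis), 26 x 26 mm in section, about 90 g, lying flat on the table at the start (centre 13 mm up). Between two and four props are present; absent ones give None
- prop2_c (a point): centre of a kiln prop: a solid square bar of pale grey fireclay, 70 mm long (its x axis), 26 x 26 mm in section, about 90 g, lying flat on the table at the start (centre 13 mm up). Between two and four props are present; absent ones give None
- prop3_c (a point): centre of a kiln prop: a solid square bar of pale grey fireclay, 70 mm long (its x axis), 26 x 26 mm in section, about 90 g, lying flat on the table at the start (centre 13 mm up). Between two and four props are present; absent ones give None
- pot_large_c (a point): centre (half-way up, on the axis) of the large pot: plain open terracotta pot with straight sides, outer diameter 124 mm, height 65 mm (rim 32.5 mm above this point, underside 32.5 mm below), wall 7 mm thick, inner diameter 110 mm, floor 7 mm thick, about 450 g; z is its axis, mouth up. It can stay where it stands; the medium pot goes inside it
- pot_medium_c (a point): centre (half-way up, on the axis) of the medium pot: plain open terracotta pot with straight sides, outer diameter 96 mm, height 80 mm (rim 40 mm above this point, underside 40 mm below), wall 7 mm thick, inner diameter 82 mm, floor 7 mm thick, about 330 g; z is its axis, mouth up. Goes inside the large pot; once home its rim stands 22 mm above the large pot's rim and its centre 14.5 mm above the large pot's centre
- pot_small_c (a point): centre (half-way up, on the axis) of the small pot: plain open terracotta pot with straight sides, outer diameter 70 mm, height 92 mm (rim 46 mm above this point, underside 46 mm below), wall 7 mm thick, inner diameter 56 mm, floor 7 mm thick, about 240 g; z is its axis, mouth up. Goes inside the medium pot; once home its rim stands 19 mm above the medium pot's rim and its centre 13 mm above the medium pot's centre
- tray (a joint): angle of the hinged tip tray, rad: 0 = level, resting on its support (as at the start); grows as the handle is lifted, up to a stop at 1.15. It is lightly damped and falls back by its own weight (tray 500 g) if let go; let go from a height it slams. The props begin to slide at roughly 0.5 to 1 rad, depending on friction
- tray_handle (a point): middle of the tray's handle: a round dark steel bar 12 mm in diameter, 110 mm long, parallel to the hinge, 50 mm clear of the tray's closed end, at the end nearer the robot, with free space below it; 110 mm above the table when the tray is level. It moves with the tray. x points from the handle to the hinge and y along the bar, in the tray's frame
- tray_hinge (a point): point on the hinge axis, at the middle of the tray's width, 100 mm above the table and level with the tray's floor; the handle is at x = -250 mm, z = +10 mm from it in the tray's frame. y lies along the hinge axis; lifting turns the tray by a positive angle about y
- tray_floor (a point): middle of the upper face of the tray's floor (aluminium sheet tray, inside 195 mm long along x and 160 mm wide along y, walls 22 mm high on both sides and at the handle end; open at the +x end, the pouring lip over the hinge). This point lies 100 mm from the hinge, 100 mm above the table when level. x points to the pouring lip
- crate_floor (a point): point on the inner floor of the fixed open wooden crate beyond the tray's pouring lip, at the middle of its side nearest the tray, straight below the hinge, 10 mm above the table; the crate reaches from here 235 mm along x and 115 mm either way along y inside, walls 85 mm high. Tray and crate stand on one fixed base, same axes
- paint_jar: bystander, to be left where it is: blue lidded paint jar, 60 mm across, 100 mm high; origin at the centre of its underside
- vase: bystander, to be left where it is: small white glazed vase, 72 mm across, 82 mm high; origin at the centre of its underside
- stand: bystander, to be left where it is: small solid terracotta decorating stand, 48 mm across, 50 mm high; origin at the centre of its underside

How it is judged:
By the outcome, as a careful person would: the job done as asked, in the order asked, and still so for the second after the job is handed in, with the robot touching nothing.
Of prop0, prop1, prop2, prop3 only 2 to 4 are there at a start; the rules pass over those that are not, and their reading is None.
At some moment in a run one of prop0, prop1, prop2, prop3, pot_medium, pot_small may be knocked a few centimetres aside while the robot is not near it.
It also fails if it takes over 210 s, if anything falls off the work surface, if the arm or the gripper's body presses on something with over 40 N, if the wrist force passes 120 N, or if a joint passes its speed limit or range.

ROBOT

A 6-joint arm with a two-finger parallel gripper is mounted at the origin on the work surface. World frame = base frame: x ahead of the robot, y to its left, z up, the work surface at z = 0. Lengths are in m, angles in rad, forces in N, time in s.
With the tool pointing down it reaches from about 0.35 to 0.85 m from the base axis. Payload 8.1 kg.
Tool frame: the origin (TCP) lies midway between the tips of the shut fingers; the grasp point (between the pads) lies 19 mm behind it (robot.grip_point_offset is the distance from the TCP to the grasp point, in m); z points along the fingers, y is the line along which they close (so a half turn about z gives the same grasp; the last joint's range is limited). The gripper opens to 93 mm and grips with 3 to 60 N. Pads are 15 mm wide; open, the fingers measure 128 mm over their backs; the gripper's body (75 mm by 188 mm) begins 65 mm behind the grasp point.
Start: joints at [-1.33, 0.13, 1.488, -0, 1.523, -0.085], TCP at [0.192, -0.568, 0.219] pointing down, gripper open.
Joint ranges: [-2.96, 2.96], [-0.89, 2.26], [0.02, 2.5], [-1.34, 4.48], [0, 2.73], [-2.66, 2.66]. Speed limits (rad/s): [2.39, 2.39, 2.79, 3.14, 3.14, 3.14].

INTERFACE

Orientations are given as a rotation vector (axis times angle).
In Python, from plant import robot, read_camera, job gives the robot as it stands.
- The arm moves only by the shell command python3 -m inch 'ROWS' [FORCE]. ROWS is JSON, one flat list of numbers, 5 for each row, row after row: the shift along the world's x, y, z in mm, then the turn about the world's z in degrees, then the opening in per cent of the stroke, from 0 (shut) to 100 (fully open). In form: [dx, dy, dz, yaw, hand, dx, dy, dz, yaw, hand, ...]. A call has 1 to 10 rows; each row is the pose to reach, as a shift and turn from the pose commanded when the call began; what a row does not reach only later rows make up. A row lasts 1/12 s, in which the tool goes at most 41.7 mm and 7.16 degrees, less where a joint would pass 70% of its speed; a pose out of reach is approached as far as the arm can. A call with a gripper value outside its range is refused whole. The fingers move at their own pace and stop on an object; FORCE is the grip in N (left out, the last holds). Time passes only in rows, so rows that repeat a pose let the fingers close. It gives the time, the measured TCP pose, the force, the opening and the grip force at its end, in the units of the state.
- robot.read_state(): the state, without advancing time (a new reading comes with each control period).
- read_camera(name): name is "scene" or "top" or "wrist"; returns a dict with "image" (480x640x3 uint8, blue, green, red), "K" (3x3 intrinsics, pixels), "extrinsics" (4x4, takes a point from world to camera coordinates); the wrist camera has in their place "mount" (4x4, takes a point from camera to tool coordinates, whose origin is the TCP and whose axes are the flange's). Camera axes: x right, y down, z forward; pixel columns grow to the right and rows downward; lengths in m; the calibration is good to about 2 mm. A picture is of the moment at which its call begins: read the wrist's pose just before it. There is no depth.
- job.close_job(): hands the job in; it is judged then, once.
The state is a dict: "t": time; "q": joint angles; "dq": joint speeds; "joint_torque": joint torques, N m; "tool_pos": TCP position; "orientation": TCP orientation; "force": force on the tool from outside, world axes, zero at the start; "wrist_torque": the same for the moment, N m; "opening": finger opening in m; "gripper_force": force on a finger pad.
Only numpy, scipy, OpenCV 4.12 (cv2) and the standard library are available. Lean on these libraries where they do the work, as an engineer would, in place of code of your own. Each camera call takes 0.05 s, during which the arm holds its last target. There are 200 camera calls.

## Working session

There is one attempt and no reset: what is moved stays moved. The work goes in short steps, Python scripts to look and compute and a shell command to move; the robot and the scene stay as the last step left them, time stands still between calls to the robot, and variables do not carry over. Pictures are saved under pics/ and viewed, at most 14 in all, crops included, and the job is handed in when it is done.

```bash
ls; mkdir -p pics
cat > h.py <<'E'
import numpy as np, cv2
from plant import robot, read_camera, job
from scipy.spatial.transform import Rotation as R
def cam(name):
    s=robot.read_state(); c=read_camera(name)
    if 'mount' in c:
        T=np.eye(4);T[:3,:3]=R.from_rotvec(s['orientation']).as_matrix();T[:3,3]=s['tool_pos']
        c['W']=T@c['mount']
    else: c['W']=np.linalg.inv(c['extrinsics'])
    return c
def ray(c,uv,z):
    d=c['W'][:3,:3]@np.linalg.solve(c['K'],[uv[0],uv[1],1.]); o=c['W'][:3,3]
    return o+d*(z-o[2])/d[2]
def pix(c,p):
    q=np.linalg.inv(c['W'])@np.append(p,1); q=c['K']@q[:3]; return q[:2]/q[2]
E
python3 - <<'E'
from h import *
for n in('scene','top'):
    c=cam(n); cv2.imwrite(f'pics/{n}0.png',c['image']); print(n,c['K'].round(1).tolist(),c['W'].round(3).tolist())
s=robot.read_state();print(s['t'],s['orientation'],s['opening'],robot.grip_point_offset)
E
```

```text
pics
scene [[439.1, 0.0, 318.3], [0.0, 439.1, 239.0], [0.0, 0.0, 1.0]] [[0.467, 0.5, -0.729, 1.343], [0.884, -0.281, 0.373, -0.396], [-0.018, -0.819, -0.574, 0.743], [0.0, 0.0, 0.0, 1.0]]
top [[486.0, 0.0, 317.9], [0.0, 486.0, 231.6], [0.0, 0.0, 1.0]] [[-0.019, -0.998, 0.056, 0.501], [-1.0, 0.02, 0.013, 0.02], [-0.014, -0.055, -0.998, 1.321], [0.0, 0.0, 0.0, 1.0]]
0.1 [-3.09830400e+00 -5.09246299e-01  2.17159002e-04] 0.09334004284219563 0.0188
```

View pics/top0.png

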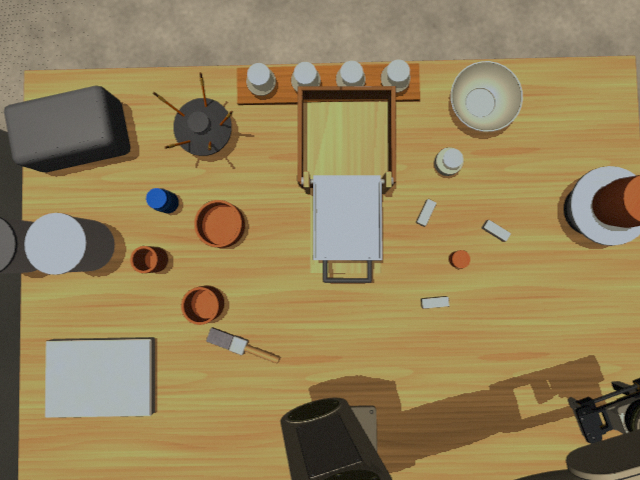

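View pics/scene0.png

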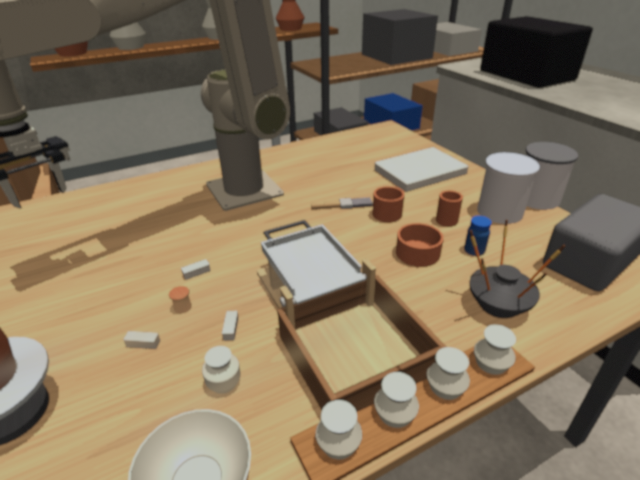

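Top view shows three props at about (427,213), (497,231) and (435,302). The pots are at (220,224) large, (203,305) medium and (149,260) small. The tray spans (314..383, 177..262), with the handle near (347,280). The jar is at (160,200), the vase at (450,161) and the stand at (460,260).

```bash
cat > meas.py <<'E'
from h import *
def props(c,z=0.026,boxes=None,show=True):
    hsv=cv2.cvtColor(c['image'],cv2.COLOR_BGR2HSV)
    m=((hsv[...,1]<60)&(hsv[...,2]>120)).astype(np.uint8)
    out=[]
    for k in cv2.findContours(m,cv2.RETR_EXTERNAL,cv2.CHAIN_APPROX_NONE)[0]:
        a=cv2.contourArea(k)
        if 150<a<1200:
            w=np.array([ray(c,p[0],z)[:2] for p in k],np.float32)
            r=cv2.minAreaRect(w*1000); (cx,cy),(l,b),t=r
            if l<b: l,b,t=b,l,t+90
            out.append((round(cx),round(cy),round(l),round(b),round(t%180)))
            if show: print('white',a,k.reshape(-1,2).mean(0).round(),out[-1])
    return out
def pots(c):
    hsv=cv2.cvtColor(c['image'],cv2.COLOR_BGR2HSV)
    m=((hsv[...,0]<12)&(hsv[...,1]>120)&(hsv[...,2]>50)).astype(np.uint8)
    m=cv2.morphologyEx(m,cv2.MORPH_OPEN,np.ones((3,3)))
    for k in cv2.findContours(m,cv2.RETR_EXTERNAL,cv2.CHAIN_APPROX_NONE)[0]:
        a=cv2.contourArea(k)
        if a>150:
            e=cv2.minEnclosingCircle(k); print('red',a,cv2.boundingRect(k),np.round(e[0]),round(e[1],1))
            for z in(.05,.065,.08,.092): print('   z',z,(ray(c,e[0],z)[:2]*1000).round(),round(2000*np.linalg.norm(ray(c,e[0],z)-ray(c,(e[0][0]+e[1],e[0][1]),z))))
E
python3 - <<'E'
from meas import *
c=cam('top'); props(c); pots(c)
for n,p,z in(('lip L',(314,177),.122),('lip R',(382,176),.122),('near L',(317,262),.122),('near R',(382,262),.122),('hL',(325,281),.11),('hR',(371,281),.11),('jar',(158,198),.1),('vase',(453,158),.082),('crateTL',(300,88),.095),('crateTR',(394,88),.095)):
    print(n,(ray(c,p,z)*1000).round())
im=c['image'];cv2.imwrite('pics/crop.png',cv2.resize(im[150:340,120:540],None,fx=1.9,fy=1.9,interpolation=cv2.INTER_CUBIC))
E
```

```text
white 192.0 [237. 345.] (277, 255, 40, 39, 161)
white 220.0 [435. 302.] (381, -270, 71, 25, 94)
white 224.0 [497. 230.] (568, -440, 70, 25, 57)
white 223.0 [426. 212.] (620, -254, 68, 26, 152)
white 529.0 [449. 160.] (757, -319, 69, 68, 88)
red 425.5 (191, 287, 21, 32) [201. 302.] 15.9
   z 0.05 [393. 345.] 83
   z 0.065 [395. 341.] 82
   z 0.08 [396. 337.] 81
   z 0.092 [397. 334.] 80
red 243.5 (449, 251, 21, 17) [459. 259.] 10.2
   z 0.05 [ 493. -330.] 53
   z 0.065 [ 493. -325.] 52
   z 0.08 [ 493. -321.] 52
   z 0.092 [ 493. -318.] 51
red 218.0 (140, 248, 18, 25) [146. 260.] 13.4
   z 0.05 [506. 488.] 71
   z 0.065 [506. 483.] 70
   z 0.08 [506. 477.] 69
   z 0.092 [506. 473.] 68
red 440.5 (196, 201, 36, 46) [218. 224.] 23.6
   z 0.05 [597. 298.] 125
   z 0.065 [595. 295.] 123
   z 0.08 [594. 291.] 122
   z 0.092 [593. 289.] 120
red 1066.5 (599, 179, 41, 47) [623. 204.] 25.5
   z 0.05 [ 627. -761.] 132
   z 0.065 [ 626. -752.] 130
   z 0.08 [ 624. -743.] 128
   z 0.092 [ 623. -735.] 127
lip L [704.  42. 122.]
lip R [ 703. -127.  122.]
near L [493.  39. 122.]
near R [ 490. -121.  122.]
hL [445.  20. 110.]
hR [443. -94. 110.]
jar [663. 439. 100.]
vase [ 752. -315.   82.]
crateTL [940.  74.  95.]
crateTR [ 934. -167.   95.]
```

View pics/crop.png

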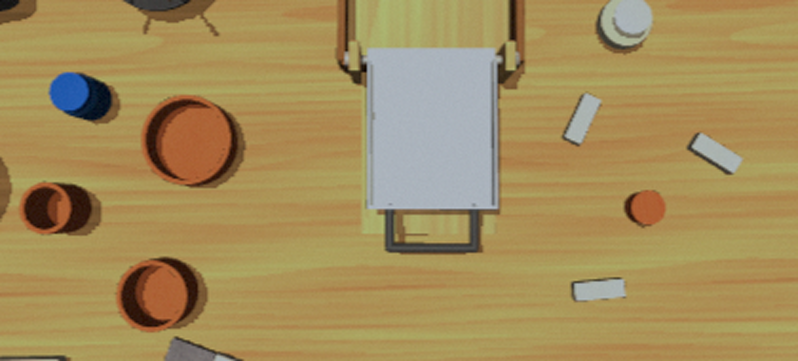

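Props measure 70x25 and match their stated size. The tray's yaw is about -1°, the hinge is near (694,-42) and the tray floor middle near (594,-40). Tool yaw is now 18.7°. Next I pick prop 1.

```bash
python3 -m inch '[189,298,-120,75,60,189,298,-120,75,60,189,298,-120,75,60,189,298,-120,75,60,189,298,-120,75,60,189,298,-120,75,60,189,298,-120,75,60,189,298,-120,75,60,189,298,-120,75,60,189,298,-120,75,60]' 20
python3 -m inch '[0,0,0,10,60,0,0,0,10,60,0,0,0,5,60]'
python3 - <<'E'
from meas import *
s=robot.read_state();print(s['t'],s['tool_pos'],s['orientation'],s['q'])
c=cam('wrist');cv2.imwrite('pics/w1.png',c['image']);props(cam('top'))
E
```

```text
t: 0.98
tool_pos: [0.3821, -0.2638, 0.0955]
orientation: [-2.2, -2.235, -0.003]
force: [0.2, 0.6, -0.0]
opening: 0.0558
gripper_force: 0.0
t: 1.23
tool_pos: [0.3811, -0.2698, 0.0983]
orientation: [-2.108, -2.329, 0.0]
force: [-0.2, 0.9, -0.0]
opening: 0.0555
gripper_force: 0.0
1.2333 [ 0.38108879 -0.26978343  0.09829058] [-2.1079621e+00 -2.3285381e+00  1.8503976e-04] [-7.25812646e-01 -1.42090926e-01  1.98434876e+00 -1.15711045e-04
  1.29997430e+00 -8.25136781e-01]
white 344.5 [223. 341.] (289, 284, 102, 39, 69)
white 225.0 [497. 230.] (568, -440, 70, 25, 57)
white 226.0 [426. 212.] (620, -254, 69, 26, 153)
white 531.0 [449. 160.] (757, -320, 72, 68, 89)
```

View pics/w1.png

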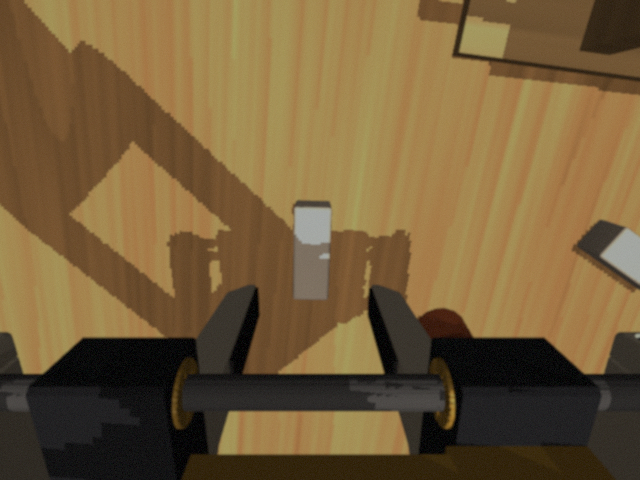

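The prop is centred between the fingers and aligned with the closing direction, at about (312,250). I descend, grip and lift.

```bash
python3 -m inch '[0,0,-40,0,60,0,0,-80,0,60,0,0,-92,0,60,0,0,-92,0,60,0,0,-92,0,0,0,0,-92,0,0,0,0,-92,0,0,0,0,-92,0,0,0,0,-92,0,0,0,0,-92,0,0]' 25
python3 -m inch '[0,0,40,0,0,0,0,80,0,0,0,0,120,0,0,0,0,140,0,0]'
python3 -m inch '[264,198,50,-97,0,264,198,50,-97,0,264,198,50,-97,0,264,198,50,-97,0,264,198,50,-97,0,264,198,50,-97,0,264,198,50,-97,0,264,198,50,-97,0,264,198,50,-97,0,264,198,50,-97,0]'
python3 -m inch '[0,0,0,0,0,0,0,0,0,0]'
```

```text
t: 2.17
tool_pos: [0.3817, -0.2711, 0.0078]
orientation: [2.115, 2.32, -0.0]
force: [-1.4, 0.3, 5.4]
opening: 0.0261
gripper_force: 25.0
t: 2.5
tool_pos: [0.3826, -0.2717, 0.152]
orientation: [2.112, 2.317, 0.0]
force: [1.0, -0.7, -0.6]
opening: 0.0259
gripper_force: 25.0
t: 3.33
tool_pos: [0.648, -0.0688, 0.1971]
orientation: [-3.056, -0.727, -0.003]
force: [-0.0, -0.5, -1.1]
opening: 0.0257
gripper_force: 25.0
t: 3.5
tool_pos: [0.6447, -0.0723, 0.1961]
orientation: [-3.054, -0.737, 0.002]
force: [-0.5, -1.2, -1.6]
opening: 0.0257
gripper_force: 25.0
```

```bash
python3 -m inch '[0,0,0,-28,0,0,0,0,-28,0,0,0,-20,-28,0,0,0,-40,-28,0,0,0,-60,-28,0,0,0,-75,-28,0,0,0,-83,-28,0,0,0,-87,-28,0,0,0,-87,-28,0]'
python3 -m inch '[0,0,0,0,0,0,0,0,0,45,0,0,0,0,45,0,0,0,0,45,0,0,0,0,45]'
python3 -m inch '[0,0,30,0,45,0,0,70,0,45,0,0,100,0,45,0,0,100,0,45]'
```

```text
t: 4.25
tool_pos: [0.6444, -0.0729, 0.1093]
orientation: [-3.141, 0.028, 0.002]
force: [0.3, 0.1, -0.9]
opening: 0.0261
gripper_force: 25.0
t: 4.67
tool_pos: [0.6455, -0.0724, 0.1103]
orientation: [3.141, -0.03, 0.002]
force: [-0.6, 0.8, -0.3]
opening: 0.0412
gripper_force: 0.0
t: 5.0
tool_pos: [0.6489, -0.0731, 0.2191]
orientation: [3.139, -0.03, 0.02]
force: [0.6, -0.6, 0.8]
opening: 0.0418
gripper_force: 0.0
```

```bash
python3 -m inch '[-77,-368,0,58,60,-77,-368,0,58,60,-77,-368,0,58,60,-77,-368,0,58,60,-77,-368,0,58,60,-77,-368,0,58,60,-77,-368,0,58,60,-77,-368,0,58,60,-77,-368,0,58,60,-77,-368,0,58,60]'
python3 -m inch '[0,0,0,0,60,0,0,0,0,60]'
python3 - <<'E'
from meas import *
s=robot.read_state();print(s['tool_pos'],s['orientation'])
c=cam('wrist');props(cam('top'))
hsv=cv2.cvtColor(c['image'],cv2.COLOR_BGR2HSV);props(c)
cv2.imwrite('pics/w2.png',c['image'])
c=cam('scene');cv2.imwrite('pics/s2.png',c['image'])
E
```

```text
t: 5.83
tool_pos: [0.5649, -0.4471, 0.209]
orientation: [2.763, 1.491, -0.003]
force: [0.5, -0.9, 0.7]
opening: 0.056
gripper_force: 0.0
t: 6.0
tool_pos: [0.568, -0.4402, 0.2092]
orientation: [-2.763, -1.494, -0.001]
force: [0.3, -0.2, -0.2]
opening: 0.0559
gripper_force: 0.0
[ 0.56802238 -0.44024769  0.20923541] [-2.76283466e+00 -1.49377436e+00 -5.90064974e-04]
white 263.0 [326. 467.] (-39, 30, 74, 32, 48)
white 229.0 [366. 417.] (88, -80, 76, 29, 48)
white 406.0 [224. 340.] (288, 284, 102, 39, 69)
white 212.0 [497. 230.] (568, -439, 68, 25, 56)
white 228.0 [426. 212.] (620, -254, 69, 26, 153)
white 530.0 [449. 160.] (757, -320, 72, 68, 89)
white 642.5 [576. 357.] (730, -740, 83, 18, 107)
white 501.0 [423.   5.] (745, -338, 51, 10, 147)
```

View pics/s2.png

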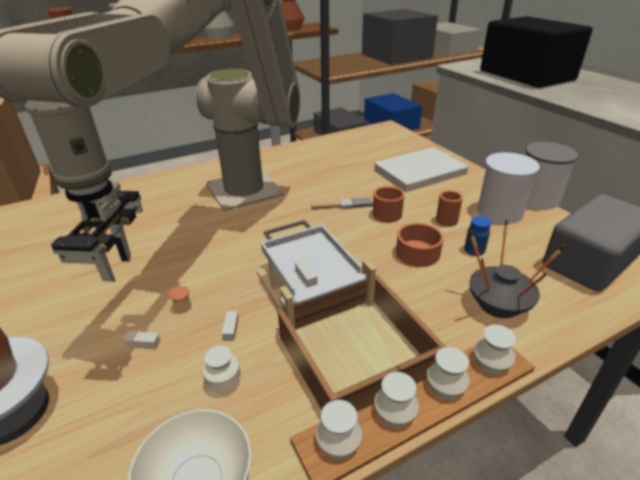

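One prop lies on the tray at (306,271). The other two are at (142,340) and (230,325), and no fourth is visible. Now prop 2.

```bash
python3 -m inch '[0,0,-40,0,60,0,0,-80,0,60,0,0,-120,0,60,0,0,-160,0,60,0,0,-190,0,60,0,0,-202,0,60,0,0,-202,0,60,0,0,-202,0,60,0,0,-202,0,0,0,0,-202,0,0]' 25
python3 -m inch '[0,0,0,0,0,0,0,0,0,0,0,0,0,0,0,0,0,40,0,0,0,0,80,0,0,0,0,120,0,0,0,0,160,0,0,0,0,190,0,0]'
python3 -m inch '[77,428,0,-58,0,77,428,0,-58,0,77,428,0,-58,0,77,428,0,-58,0,77,428,0,-58,0,77,428,0,-58,0,77,428,0,-58,0,77,428,0,-58,0,77,428,0,-58,0,77,428,0,-58,0]'
python3 -m inch '[0,5,0,0,0,0,10,0,0,0,0,10,0,0,0]'
```

```text
t: 6.98
tool_pos: [0.57, -0.4417, 0.0113]
orientation: [2.758, 1.495, 0.003]
force: [-0.4, 0.1, 0.6]
opening: 0.0468
gripper_force: 0.0
t: 7.65
tool_pos: [0.5686, -0.441, 0.2022]
orientation: [2.759, 1.495, 0.002]
force: [0.1, 0.3, 0.5]
opening: 0.0261
gripper_force: 25.0
t: 8.48
tool_pos: [0.6409, -0.033, 0.1978]
orientation: [3.141, -0.035, 0.0]
force: [0.9, 0.3, -1.1]
opening: 0.0257
gripper_force: 25.0
t: 8.73
tool_pos: [0.6409, -0.0241, 0.1976]
orientation: [3.141, -0.028, -0.0]
force: [-0.4, -0.7, -1.2]
opening: 0.0257
gripper_force: 25.0
```

```bash
python3 -m inch '[4,12,-20,0,0,4,12,-40,0,0,4,12,-60,0,0,4,12,-76,0,0,4,12,-84,0,0,4,12,-88,0,0,4,12,-88,0,0,4,12,-88,0,45,4,12,-88,0,45,4,12,-88,0,45]'
python3 -m inch '[0,0,0,0,45,0,0,30,0,45,0,0,70,0,45,0,0,100,0,45,0,0,100,0,45]'
python3 -m inch '[-25,-242,0,-28,60,-25,-242,0,-28,60,-25,-242,0,-28,60,-25,-242,0,-28,60,-25,-242,0,-28,60,-25,-242,0,-28,60,-25,-242,0,-28,60,-25,-242,0,-28,60]'
python3 - <<'E'
from meas import *
s=robot.read_state();print(s['tool_pos'],s['orientation'],np.degrees(2*np.arctan2(s['orientation'][1],s['orientation'][0])))
props(cam('top'));props(cam('wrist'))
E
```

```text
t: 9.57
tool_pos: [0.6457, -0.0134, 0.1107]
orientation: [3.141, -0.031, 0.003]
force: [0.4, 0.4, 0.5]
opening: 0.0396
gripper_force: 0.0
t: 9.98
tool_pos: [0.649, -0.0132, 0.219]
orientation: [3.14, -0.03, 0.02]
force: [0.6, -0.1, 1.6]
opening: 0.042
gripper_force: 0.0
t: 10.65
tool_pos: [0.6195, -0.257, 0.2094]
orientation: [-3.039, 0.795, 0.0]
force: [-0.2, 0.9, 0.5]
opening: 0.0559
gripper_force: 0.0
[ 0.61946627 -0.25696277  0.20935261] [-3.03934018e+00  7.94752500e-01  1.31964912e-04] 330.69185660554314
white 1049.5 [372. 440.] (27, -102, 240, 59, 156)
white 447.0 [225. 341.] (289, 284, 103, 39, 69)
white 244.0 [443. 245.] (525, -294, 210, 13, 153)
white 319.0 [444. 229.] (558, -291, 267, 14, 153)
white 204.0 [514. 175.] (715, -487, 146, 23, 61)
white 472.0 [448. 160.] (760, -315, 70, 61, 152)
white 284.5 [234. 429.] (439, -33, 47, 39, 89)
```

```bash
python3 -m inch '[0,3,-40,2,60,0,3,-80,2,60,0,3,-120,2,60,0,3,-160,2,60,0,3,-190,2,60,0,3,-202,2,60,0,3,-202,2,60,0,3,-202,2,60,0,3,-202,2,0,0,3,-202,2,0]' 25
python3 -m inch '[0,0,0,0,0,0,0,0,0,0,0,0,0,0,0,0,0,40,0,0,0,0,80,0,0,0,0,120,0,0,0,0,160,0,0,0,0,190,0,0]'
python3 -m inch '[-70,213,0,26,0,-70,213,0,26,0,-70,213,0,26,0,-70,213,0,26,0,-70,213,0,26,0,-70,213,0,26,0,-70,213,0,26,0,-70,213,0,26,0]'
```

```text
t: 11.58
tool_pos: [0.6225, -0.2527, 0.0112]
orientation: [3.053, -0.735, 0.008]
force: [-0.5, 0.6, 0.0]
opening: 0.0465
gripper_force: 0.0
t: 12.25
tool_pos: [0.6207, -0.2523, 0.2021]
orientation: [3.053, -0.736, 0.006]
force: [0.5, -0.2, -0.1]
opening: 0.0259
gripper_force: 25.0
t: 12.92
tool_pos: [0.55, -0.0382, 0.198]
orientation: [3.141, -0.027, 0.001]
force: [-0.6, -0.1, -0.9]
opening: 0.0259
gripper_force: 25.0
```

```bash
python3 -m inch '[0,0,-20,0,0,0,0,-40,0,0,0,0,-60,0,0,0,0,-76,0,0,0,0,-84,0,0,0,0,-88,0,0,0,0,-88,0,0,0,0,-88,0,45,0,0,-88,0,45,0,0,-88,0,45]'
python3 -m inch '[0,0,0,0,45,0,0,30,0,45,0,0,70,0,45,0,0,100,0,45,0,0,100,0,45]'
python3 -m inch '[-180,200,0,0,60,-180,200,0,0,60,-180,200,0,0,60,-180,200,0,0,60,-180,200,0,0,60,-180,200,0,0,60,-180,200,0,0,60,-180,200,0,0,60]'
python3 - <<'E'
from meas import *
c=cam('top');props(c,.126);cv2.imwrite('pics/t3.png',c['image'])
E
```

```text
t: 13.75
tool_pos: [0.5507, -0.0394, 0.1103]
orientation: [3.141, -0.031, 0.002]
force: [0.5, 0.3, -0.1]
opening: 0.0401
gripper_force: 0.0
t: 14.17
tool_pos: [0.5539, -0.0394, 0.2181]
orientation: [3.14, -0.03, 0.019]
force: [1.0, -0.3, 0.4]
opening: 0.0417
gripper_force: 0.0
t: 14.83
tool_pos: [0.368, 0.1637, 0.2099]
orientation: [-3.14, 0.024, -0.001]
force: [0.3, -0.3, -0.5]
opening: 0.0558
gripper_force: 0.0
white 213.0 [306. 425.] (102, 69, 84, 24, 15)
white 290.0 [365. 416.] (120, -69, 51, 48, 10)
white 855.0 [197. 408.] (148, 336, 237, 28, 17)
white 536.0 [224. 354.] (274, 272, 148, 26, 105)
white 530.0 [449. 160.] (737, -294, 67, 62, 89)
```

View pics/t3.png

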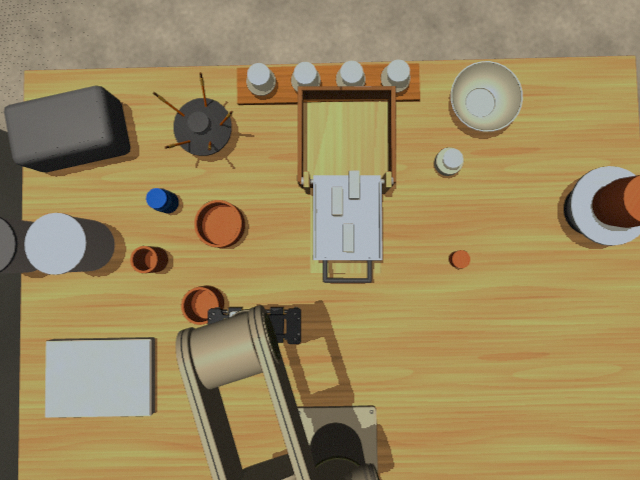

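All three props are on the tray at (337,201), (354,185) and (348,238). The one at (354,185) has been knocked toward the lip and overhangs it. I measure it and put it back.

Run:
```python
from h import *
c=cam('top')
g=cv2.cvtColor(c['image'],cv2.COLOR_BGR2HSV)[165:262,313:384]
big=cv2.resize(c['image'][150:290,300:400],None,fx=4,fy=4,interpolation=cv2.INTER_CUBIC);cv2.imwrite('pics/c4.png',big)
for p in((337,201),(354,185),(348,238)): print((ray(c,p,.126)*1000).round())
s=robot.read_state();print(s['tool_pos'])
```

```text
[642. -14. 126.]
[681. -57. 126.]
[550. -39. 126.]
[0.37012572 0.16157387 0.20994623]
```

View pics/c4.png

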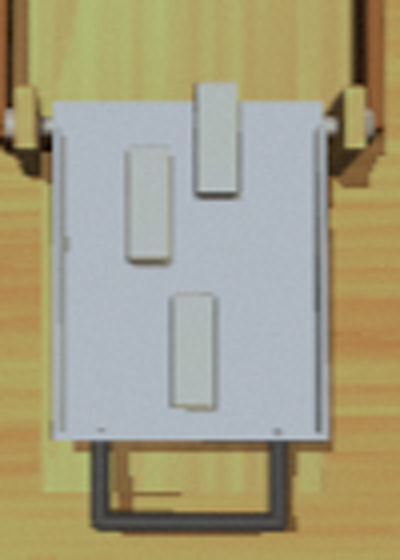

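```bash
python3 -m inch '[322,-219,0,0,45,322,-219,0,0,45,322,-219,0,0,45,322,-219,0,0,45,322,-219,0,0,45,322,-219,0,0,45,322,-219,0,0,45,322,-219,0,0,45,322,-219,0,0,45,322,-219,0,0,45]'
python3 -m inch '[0,0,0,0,45,0,0,0,0,45,0,0,0,0,45]'
```

```text
t: 15.77
tool_pos: [0.6948, -0.064, 0.2066]
orientation: [3.14, -0.038, -0.002]
force: [0.6, -0.1, -0.8]
opening: 0.042
gripper_force: 0.0
t: 16.02
tool_pos: [0.6916, -0.0586, 0.209]
orientation: [-3.141, 0.032, 0.002]
force: [-0.4, -0.1, 0.4]
opening: 0.0416
gripper_force: 0.0
```

```bash
python3 -m inch '[0,1,-40,0,45,0,1,-70,0,45,0,1,-90,0,45,0,1,-101,0,45,0,1,-101,0,45,0,1,-101,0,0,0,1,-101,0,0,0,1,-101,0,0,0,1,-101,0,0]' 20
python3 -m inch '[0,0,10,0,0,0,0,25,0,0,-20,-8,25,0,0,-45,-16,25,0,0,-45,-16,25,0,0,-45,-16,10,0,0,-45,-16,2,0,0,-45,-16,1,0,0,-45,-16,1,0,45,-45,-16,1,0,45]'
python3 -m inch '[0,0,0,0,45,0,0,0,0,45,0,0,40,0,45,0,0,80,0,45,0,0,100,0,45]'
python3 -m inch '[-280,120,0,0,45,-280,120,0,0,45,-280,120,0,0,45,-280,120,0,0,45,-280,120,0,0,45,-280,120,0,0,45,-280,120,0,0,45,-280,120,0,0,45]'
python3 - <<'E'
from h import *
c=cam('top')
big=cv2.resize(c['image'][150:290,300:400],None,fx=4,fy=4,interpolation=cv2.INTER_CUBIC);cv2.imwrite('pics/c5.png',big)
E
```

```text
t: 16.77
tool_pos: [0.6936, -0.057, 0.1116]
orientation: [3.141, -0.03, 0.007]
force: [-0.7, -0.1, 6.6]
opening: 0.0259
gripper_force: 20.0
t: 17.6
tool_pos: [0.6476, -0.0727, 0.1102]
orientation: [-3.141, 0.03, -0.001]
force: [-0.4, -0.2, 0.4]
opening: 0.035
gripper_force: 0.0
t: 18.02
tool_pos: [0.6486, -0.073, 0.2148]
orientation: [3.141, -0.03, 0.008]
force: [1.0, -0.2, 1.0]
opening: 0.0419
gripper_force: 0.0
t: 18.68
tool_pos: [0.3634, 0.0487, 0.2093]
orientation: [-3.141, 0.029, 0.001]
force: [0.1, -0.8, 0.1]
opening: 0.0415
gripper_force: 0.0
```

View pics/c5.png

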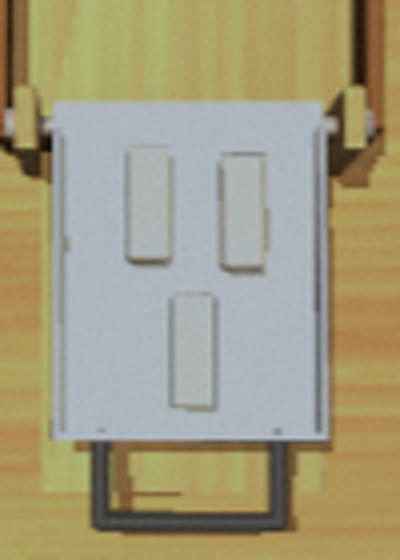

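The three props sit well inside the tray. The handle bar is at crop (93..285, ~521), which is about px (347,280). I move above it with the hand turned 90°.

```bash
python3 -m inch '[80,-87,-10,90,30,80,-87,-10,90,30,80,-87,-10,90,30,80,-87,-10,90,30,80,-87,-10,90,30,80,-87,-10,90,30,80,-87,-10,90,30,80,-87,-10,90,30,80,-87,-10,90,30,80,-87,-10,90,30]'
python3 -m inch '[0,0,0,20,30,0,0,0,20,30,0,0,0,20,30,0,0,0,20,30]'
python3 - <<'E'
from h import *
s=robot.read_state();print(s['tool_pos'],2*np.degrees(np.arctan2(s['orientation'][1],s['orientation'][0])))
t=cam('top');print((ray(t,(347.2,280.3),.114)*1000).round())
c=cam('wrist');cv2.imwrite('pics/w6.png',c['image'])
for p in((.444,-.038,.11),(.444,.01,.11),(.444,-.09,.11)):print(pix(c,p).round())
E
```

```text
t: 19.57
tool_pos: [0.4478, -0.0403, 0.1997]
orientation: [2.576, 1.798, 0.0]
force: [0.4, 0.1, -0.9]
opening: 0.0277
gripper_force: 0.0
t: 19.9
tool_pos: [0.4477, -0.0402, 0.1997]
orientation: [2.226, 2.217, 0.0]
force: [0.3, -0.1, 0.0]
opening: 0.0279
gripper_force: 0.0
[ 0.44767555 -0.04024767  0.19968922] 89.7680490647398
[446. -35. 114.]
[308. 243.]
[307. 179.]
[309. 305.]
```

View pics/w6.png

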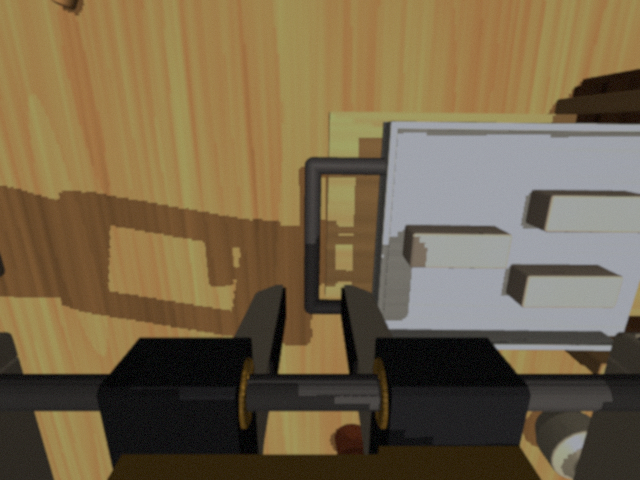

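The bar spans v 162–307 at u≈313, so its middle is at about (448,-34), and the hand is centred on it in x. I descend, grip the bar and start lifting along the hinge arc.

```bash
python3 -m inch '[0,6,-35,0,30,0,6,-70,0,30,0,6,-95,0,30,0,6,-109,0,30,0,6,-109,0,30,0,6,-109,0,30,0,6,-109,0,0,0,6,-109,0,0,0,6,-109,0,0,0,6,-109,0,0]' 20
python3 -m inch '[0,0,0,0,0,1,0,12,0,0,2,0,25,0,0,4,0,37,0,0,7,0,50,0,0,10,0,61,0,0,14,0,73,0,0,14,0,73,0,0]'
python3 - <<'E'
from h import *
c=cam('scene');cv2.imwrite('pics/s7.png',c['image'])
E
```

```text
t: 20.83
tool_pos: [0.4468, -0.0341, 0.092]
orientation: [-2.231, -2.211, 0.001]
force: [-7.8, 0.2, 8.7]
opening: 0.0115
gripper_force: 20.0
t: 21.5
tool_pos: [0.4608, -0.0344, 0.1667]
orientation: [-2.231, -2.211, 0.003]
force: [-12.2, -3.1, 0.8]
opening: 0.0111
gripper_force: 20.0
```

View pics/s7.png

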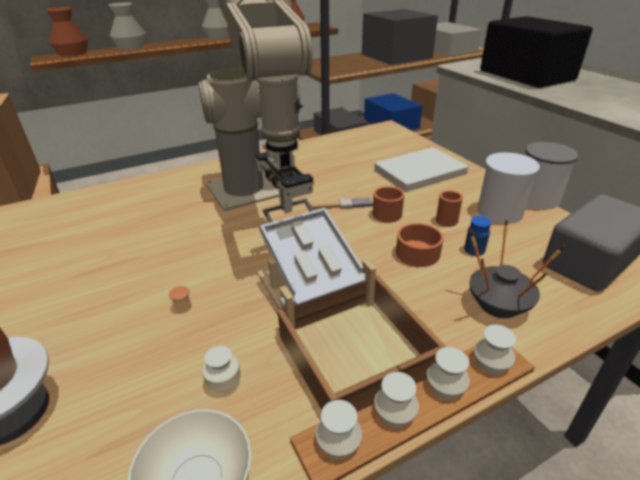

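The scene shows the tray raised about 0.3 rad, held by the handle, with the props still on it. I continue.

```bash
python3 -m inch '[3,0,12,0,0,8,0,23,0,0,14,0,34,0,0,20,0,45,0,0,27,0,56,0,0,34,0,66,0,0,42,0,76,0,0,50,-1,85,0,0,59,-1,94,0,0,68,-1,103,0,0]'
python3 -m inch '[9,0,8,0,0,19,0,16,0,0,29,0,23,0,0,40,0,29,0,0,51,0,35,0,0,62,0,41,0,0,62,0,41,0,0,62,0,41,0,0]'
python3 - <<'E'
from h import *
c=cam('scene');cv2.imwrite('pics/s8.png',c['image'])
E
```

```text
t: 22.38
tool_pos: [0.5274, -0.0357, 0.2704]
orientation: [-2.231, -2.21, 0.005]
force: [-14.3, -4.0, 11.6]
opening: 0.0111
gripper_force: 20.0
t: 23.05
tool_pos: [0.5922, -0.0365, 0.3118]
orientation: [2.229, 2.207, 0.002]
force: [-6.4, -6.9, 9.2]
opening: 0.0112
gripper_force: 20.0
```

View pics/s8.png

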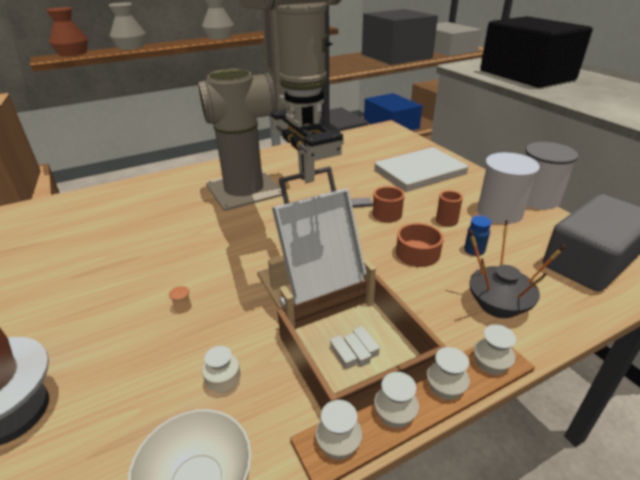

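All three props lie in the crate near (355,345). I lower the tray along the same arc, slowing at the end.

```bash
python3 -m inch '[-11,0,-6,0,0,-22,0,-12,0,0,-33,0,-18,0,0,-43,0,-25,0,0,-53,0,-33,0,0,-62,0,-41,0,0]'
python3 -m inch '[-9,0,-9,0,0,-18,0,-18,0,0,-26,0,-27,0,0,-34,0,-37,0,0,-41,0,-47,0,0,-48,0,-58,0,0,-54,0,-69,0,0,-60,1,-80,0,0,-65,1,-91,0,0,-68,1,-103,0,0]'
python3 -m inch '[-4,0,-12,0,0,-7,0,-23,0,0,-10,0,-36,0,0,-12,0,-48,0,0,-13,0,-55,0,0,-14,0,-61,0,0,-14,0,-65,0,0,-15,0,-69,0,0,-15,0,-71,0,0,-15,0,-72,0,0]'
python3 -m inch '[0,0,-1,0,0,0,0,-2,0,0,0,0,-2,0,0,0,0,-2,0,0]'
```

```text
t: 23.6
tool_pos: [0.5291, -0.0349, 0.2689]
orientation: [2.23, 2.21, 0.003]
force: [-3.9, -0.5, 4.6]
opening: 0.011
gripper_force: 20.0
t: 24.43
tool_pos: [0.4605, -0.0334, 0.1646]
orientation: [-2.23, -2.212, -0.0]
force: [-11.2, 1.9, 1.9]
opening: 0.0113
gripper_force: 20.0
t: 25.27
tool_pos: [0.4468, -0.0334, 0.0919]
orientation: [2.23, 2.212, 0.002]
force: [-0.0, 5.9, -1.5]
opening: 0.011
gripper_force: 20.0
t: 25.6
tool_pos: [0.4469, -0.0335, 0.0913]
orientation: [2.23, 2.212, 0.002]
force: [-6.8, 6.1, 10.0]
opening: 0.0114
gripper_force: 20.0
```

The tray is back at rest. I release the handle, rise, and measure the pots from the outer silhouette at rim height.

```bash
python3 -m inch '[0,0,0,0,30,0,0,0,0,30,0,0,0,0,30,0,0,0,0,30,0,0,40,0,30,0,0,80,0,30,0,0,120,0,30,0,0,140,0,30,0,0,140,0,30]'
cat >> meas.py <<'E'
def pot(c,xy,z,Ro):
    """centre of a pot rim (height z, radius Ro) near xy from silhouette: outward edge + lateral extent"""
    hsv=cv2.cvtColor(c['image'],cv2.COLOR_BGR2HSV)
    m=(((hsv[...,0]<13)|(hsv[...,0]>172))&(hsv[...,1]>130)&(hsv[...,2]>20)).astype(np.uint8)
    m=cv2.morphologyEx(m,cv2.MORPH_OPEN,np.ones((2,2)))
    ks=cv2.findContours(m,cv2.RETR_EXTERNAL,cv2.CHAIN_APPROX_NONE)[0]
    u=pix(c,(*xy,z)); k=max((k for k in ks if np.linalg.norm(k.reshape(-1,2).mean(0)-u)<60),key=cv2.contourArea)
    w=np.array([ray(c,p[0],z)[:2] for p in k]); n=c['W'][:2,3]
    d=np.array(xy)-n; d/=np.linalg.norm(d); e=np.array([-d[1],d[0]])
    a=w@d; b=w@e
    ctr=d*(a.max()-Ro)+e*(b.max()+b.min())/2
    print('pot',(ctr*1000).round(1),'lateral',round(1000*np.ptp(b)),'radial',round(1000*np.ptp(a)),'of',round(2000*Ro),cv2.boundingRect(k)); return ctr
E
python3 - <<'E'
from meas import *
for n in('top','scene'):
    c=cam(n)
    for xy,z,r in(((.595,.294),.065,.062),((.396,.337),.08,.048),((.507,.474),.092,.035)): pot(c,xy,z,r)
s=robot.read_state();print(s['tool_pos'],s['q'],s['opening'],s['t'])
E
```

```text
t: 26.35
tool_pos: [0.4492, -0.0346, 0.236]
orientation: [2.225, 2.206, 0.009]
force: [-0.3, 0.3, 1.0]
opening: 0.0277
gripper_force: 0.0
pot [595.1 291.7] lateral 120 radial 131 of 124 (196, 201, 50, 48)
pot [386.8 335.1] lateral 92 radial 107 of 96 (183, 287, 42, 38)
pot [506.2 473.5] lateral 66 radial 92 of 70 (132, 247, 37, 27)
pot [607.8 289.7] lateral 118 radial 192 of 124 (397, 225, 47, 42)
pot [614.4 280.9] lateral 118 radial 186 of 96 (397, 225, 47, 42)
pot [619.7 280.5] lateral 114 radial 185 of 70 (397, 225, 47, 42)
[ 0.44676386 -0.03413622  0.23041104] [-1.90603360e-01 -2.99731789e-01  1.87283579e+00 -2.06644717e-04
  1.56619508e+00 -1.81885438e-01] 0.02759374530739682 26.45
```

```bash
python3 -m inch '[-104,371,-30,0,34,-104,371,-30,0,34,-104,371,-30,0,34,-104,371,-30,0,34,-104,371,-30,0,34,-104,371,-30,0,34,-104,371,-30,0,34,-104,371,-30,0,34,-104,371,-30,0,34,-104,371,-30,0,34]'
python3 -m inch '[0,0,0,0,34,0,0,0,0,34,0,0,0,0,34]'
python3 - <<'E'
from meas import *
s=robot.read_state();print(s['tool_pos'],2*np.degrees(np.arctan2(s['orientation'][1],s['orientation'][0])))
c=cam('wrist');print(c['W'][:3,3])
cv2.imwrite('pics/w9.png',c['image'])
for t in range(0,360,60):
    a=np.radians(t);print(t,pix(c,(.387+.048*np.cos(a),.337+.048*np.sin(a),.08)).round())
pot(c,(.387,.337),.08,.048)
E
```

```text
t: 27.28
tool_pos: [0.3387, 0.3406, 0.1965]
orientation: [-2.226, -2.214, 0.006]
force: [0.2, 1.0, 0.3]
opening: 0.0312
gripper_force: 0.0
t: 27.53
tool_pos: [0.342, 0.3358, 0.1984]
orientation: [2.231, 2.211, -0.004]
force: [0.9, -0.8, 0.3]
opening: 0.0319
gripper_force: 0.0
[0.34197077 0.33581998 0.19842988] 89.48285505276013
[0.34290322 0.42086237 0.36484617]
0 [426. 232.]
60 [400. 182.]
120 [339. 183.]
180 [310. 233.]
240 [338. 279.]
300 [394. 279.]
pot [387.9 339.9] lateral 95 radial 103 of 96 (312, 165, 116, 119)
```

View pics/w9.png

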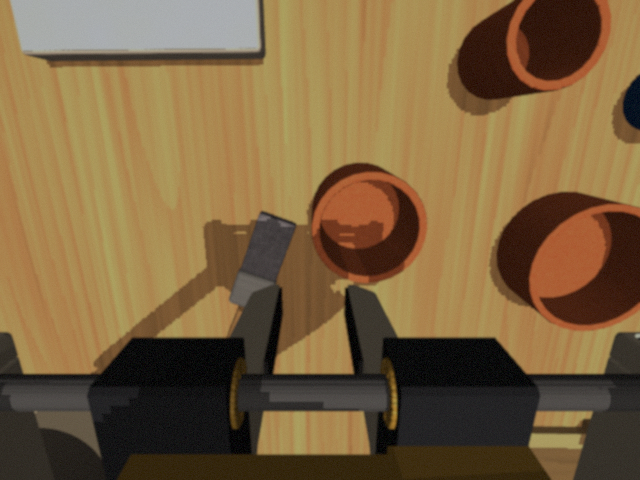

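The medium pot's rim spans u 311–427, v 171–283, so its centre is (388,340). The hand will straddle its near wall. I pick it up by the wall, with the tips 17 mm below the rim.

```bash
python3 -m inch '[1,4,-35,0,34,1,4,-70,0,34,1,4,-105,0,34,1,4,-125,0,34,1,4,-135,0,34,1,4,-135,0,34,1,4,-135,0,34,1,4,-135,0,0,1,4,-135,0,0,1,4,-135,0,0]' 35
python3 -m inch '[0,0,0,0,0,0,0,0,0,0,0,0,0,0,0,0,0,15,0,0,0,0,40,0,0,0,0,75,0,0,0,0,110,0,0,0,0,125,0,0,0,0,125,0,0,0,0,125,0,0]'
python3 - <<'E'
from meas import *
s=robot.read_state();print(s['tool_pos'])
c=cam('wrist');cv2.imwrite('pics/w10.png',c['image']);t=cam('top')
p=s['tool_pos']
pot(t,(.595,.294),.065,.062)
pot(c,(p[0]+.0445,p[1]),p[2]+.017,.048); pot(c,(.595,.294),.065,.062)
E
```

```text
t: 28.42
tool_pos: [0.3442, 0.342, 0.0664]
orientation: [2.231, 2.212, 0.005]
force: [0.9, -0.0, 0.2]
opening: 0.0161
gripper_force: 0.0
t: 29.25
tool_pos: [0.343, 0.3413, 0.1894]
orientation: [-2.231, -2.212, -0.001]
force: [-0.6, -0.5, -4.7]
opening: 0.0077
gripper_force: 33.8
[0.34299842 0.34126447 0.18935646]
pot [595.1 291.7] lateral 120 radial 131 of 124 (196, 201, 50, 48)Traceback (most recent call last):
  File "<stdin>", line 6, in <module>
  File "meas.py", line 30, in pot
    u=pix(c,(*xy,z)); k=max((k for k in ks if np.linalg.norm(k.reshape(-1,2).mean(0)-u)<60),key=cv2.contourArea)
                        ~~~^^^^^^^^^^^^^^^^^^^^^^^^^^^^^^^^^^^^^^^^^^^^^^^^^^^^^^^^^^^^^^^^^^^^^^^^^^^^^^^^^^^^^
ValueError: max() iterable argument is empty
```

Run:
```python
from meas import *
c=cam('wrist'); T=np.eye(4);T[:3,:3]=R.from_rotvec([2.231,2.211,-.004]).as_matrix();T[:3,3]=[0.34197077,0.33581998,0.19842988]
c['W']=T@c['mount']; c['image']=cv2.imread('pics/w9.png')
r=lambda u,v,z:(ray(c,(u,v),z)*1000).round(1)
print('L left',r(530,266,.065),'top',r(610,205,.065),'bot',r(590,328,.065))
print('S left',r(507,42,.092),'right',r(610,22,.092),'bot',r(556,88,.092))
print('M l',r(311,227,.08),'r',r(427,226,.08),'t',r(367,171,.08),'b',r(367,283,.08))
for z,ctr,rr in((.065,(.596,.295),.062),(.092,(.507,.476),.035)):
    print([pix(c,(ctr[0]+rr*np.cos(a),ctr[1]+rr*np.sin(a),z)).round().tolist() for a in (np.pi,np.pi/2,-np.pi/2,-3*np.pi/4)])
```

```text
L left [536.  300.2  65. ] top [594.1 355.4  65. ] bot [604.  236.5  65. ]
S left [474.4 474.4  92. ] right [541.3 485.7  92. ] bot [513.3 445.3  92. ]
M l [340.2 342.2  80. ] r [435.5 342.3  80. ] t [384.6 387.4  80. ] b [388.1 291.6  80. ]
[[527.0, 271.0], [613.0, 203.0], [581.0, 331.0], [538.0, 315.0]]
[[504.0, 39.0], [566.0, -22.0], [546.0, 95.0], [513.0, 79.0]]
```

Large pot estimate is about (597.5,296) and small about (508,480). I carry the medium pot over and lower it part way into the large one, watching the force.

```bash
python3 -m inch '[30,-6,0,0,0,60,-12,0,0,0,90,-19,0,0,0,120,-25,0,0,0,150,-31,0,0,0,180,-38,0,0,0,210,-44,0,0,0,210,-44,0,0,0,210,-44,0,0,0,210,-44,0,0,0]'
python3 -m inch '[0,0,-20,0,0,0,0,-40,0,0,0,0,-50,0,0,0,0,-50,0,0]'
python3 - <<'E'
from meas import *
s=robot.read_state();print(s['tool_pos'])
for n in('top','wrist'):
    c=cam(n);cv2.imwrite(f'pics/x11{n}.png',c['image'])
c=cam('scene');cv2.imwrite('pics/s11.png',cv2.resize(c['image'][140:340,320:560],None,fx=3,fy=3,interpolation=cv2.INTER_CUBIC))
E
```

```text
t: 30.23
tool_pos: [0.5518, 0.2967, 0.187]
orientation: [-2.23, -2.21, 0.006]
force: [0.4, -0.2, -4.5]
opening: 0.0071
gripper_force: 34.0
t: 30.57
tool_pos: [0.5498, 0.2966, 0.1356]
orientation: [-2.228, -2.211, 0.01]
force: [-0.8, -0.4, -4.3]
opening: 0.0076
gripper_force: 34.1
[0.54977569 0.2966175  0.13562383]
```

Run:
```python
import cv2,numpy as np
a=cv2.imread('pics/s11.png');b=cv2.imread('pics/x11wrist.png')
o=np.zeros((600,800,3),np.uint8);o[:300,:360]=cv2.resize(a,(360,300));o[:300,380:780]=cv2.resize(b,(400,300))
t=cv2.imread('pics/x11top.png')[180:260,150:290];o[300:,:]=cv2.resize(t,(525,300)).shape and np.pad(cv2.resize(t,(525,300)),((0,0),(0,275),(0,0)))
cv2.imwrite('pics/comb.png',o)
```

```text
(no output)
```

View pics/comb.png

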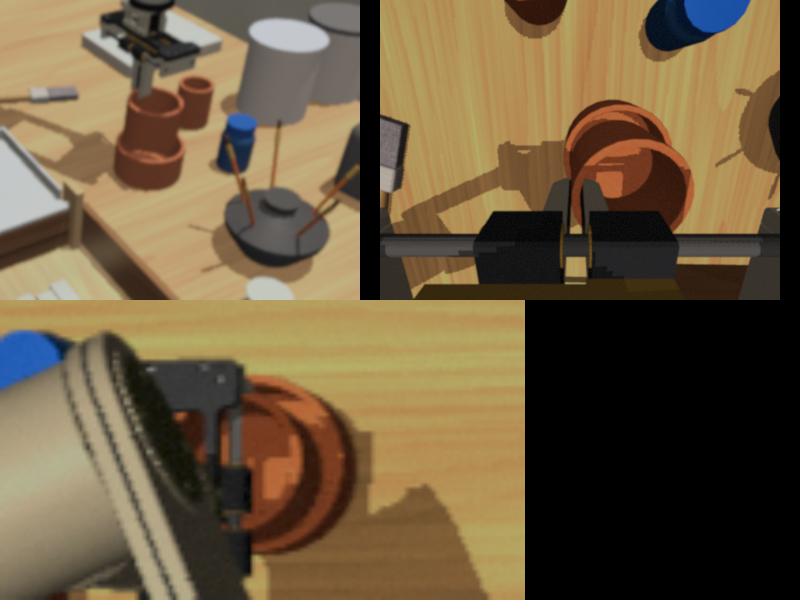

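The medium pot hangs upright over the large one, roughly centred. I lower it with a 2 mm correction in x.

```bash
python3 -m inch '[2,0,0,0,0,2,0,-8,0,0,2,0,-16,0,0,2,0,-24,0,0,2,0,-24,0,0,2,0,-24,0,0]'
python3 -m inch '[0,0,-8,0,0,0,0,-16,0,0,0,0,-24,0,0,0,0,-30,0,0,0,0,-34,0,0,0,0,-34,0,0]'
```

```text
t: 31.22
tool_pos: [0.5541, 0.2967, 0.1141]
orientation: [-2.23, -2.211, 0.004]
force: [-1.1, 0.9, -4.1]
opening: 0.0077
gripper_force: 34.0
t: 31.72
tool_pos: [0.5541, 0.2967, 0.0798]
orientation: [-2.23, -2.211, 0.004]
force: [-0.0, -1.3, -4.9]
opening: 0.0072
gripper_force: 34.0
```

```bash
python3 -m inch '[0,0,-3,0,0,0,0,-5,0,0,0,0,-7,0,0,0,0,-8,0,0,0,0,-8,0,0]'
python3 -m inch '[0,0,0,0,30,0,0,0,0,30,0,0,0,0,30,0,0,0,0,30]'
```

```text
t: 32.13
tool_pos: [0.5552, 0.2974, 0.0739]
orientation: [2.231, 2.212, 0.001]
force: [0.2, -0.4, -1.6]
opening: 0.008
gripper_force: 33.9
t: 32.47
tool_pos: [0.5556, 0.2973, 0.0743]
orientation: [2.231, 2.211, 0.002]
force: [-0.2, 0.2, 0.1]
opening: 0.0264
gripper_force: 0.0
```

```bash
python3 -m inch '[0,0,40,0,30,0,0,80,0,30,0,0,120,0,30,-16,60,125,0,60,-32,120,125,0,100,-48,183,125,0,100,-48,183,125,0,100,-48,183,125,0,100,-48,183,125,0,100,-48,183,125,0,100]'
python3 - <<'E'
from meas import *
s=robot.read_state();print(s['tool_pos'],2*np.degrees(np.arctan2(s['orientation'][1],s['orientation'][0])))
c=cam('wrist');cv2.imwrite('pics/w12.png',c['image'])
pot(c,(.508,.478),.092,.035)
for a in (0,np.pi/2,np.pi,-np.pi/2): print(pix(c,(.508+.035*np.cos(a),.478+.035*np.sin(a),.092)).round())
pot(cam('top'),(.595,.296),.087,.048)
E
```

```text
t: 33.3
tool_pos: [0.5064, 0.4814, 0.1985]
orientation: [2.228, 2.215, -0.0]
force: [-0.3, -0.1, 0.1]
opening: 0.0698
gripper_force: 0.0
[0.50636275 0.48135758 0.19845978] 89.65641818714197
pot [509.4 478.9] lateral 69 radial 80 of 70 (274, 186, 87, 97)
[359. 243.]
[315. 200.]
[271. 243.]
[315. 283.]
pot [597.3 298.4] lateral 118 radial 127 of 96 (196, 201, 50, 48)
```

View pics/w12.png

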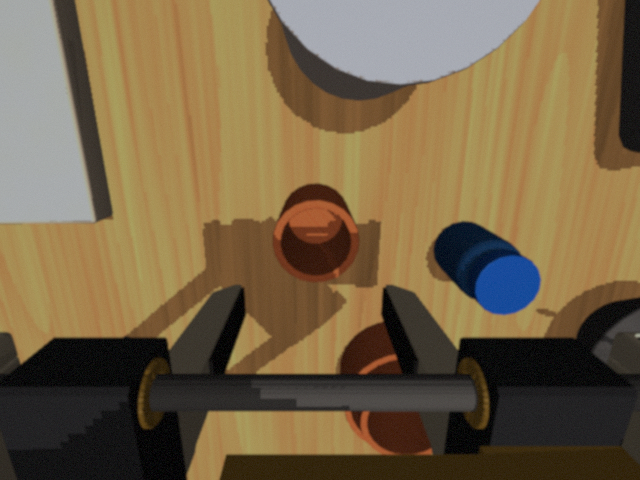

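The small pot's rim spans u 274–359, v 201–281, so its centre is (508.5,479). I grip it from outside, with the tips 16 mm below the rim.

```bash
python3 -m inch '[2,-2,0,0,100,2,-2,0,0,100,2,-2,-30,0,100,2,-2,-60,0,100,2,-2,-90,0,100,2,-2,-112,0,100,2,-2,-123,0,100,2,-2,-123,0,100,2,-2,-123,0,100,2,-2,-123,0,60]' 30
python3 -m inch '[0,0,0,0,0,0,0,0,0,0,0,0,0,0,0,0,0,0,0,0,0,0,0,0,0,0,0,15,0,0,0,0,40,0,0,0,0,75,0,0,0,0,110,0,0,0,0,110,0,0]'
python3 - <<'E'
from meas import *
s=robot.read_state();print(s['tool_pos'])
E
```

```text
t: 34.23
tool_pos: [0.5105, 0.4788, 0.0782]
orientation: [2.231, 2.211, 0.005]
force: [0.6, -0.8, -0.0]
opening: 0.0896
gripper_force: 0.0
t: 35.07
tool_pos: [0.5121, 0.4806, 0.1962]
orientation: [2.23, 2.211, 0.02]
force: [1.1, 0.7, 0.8]
opening: 0.0689
gripper_force: 30.1
[0.51210834 0.48062315 0.19622691]
```

```bash
python3 -m inch '[0,0,0,0,0,0,0,0,0,0,0,0,0,0,0]'
python3 - <<'E'
from meas import *
s=robot.read_state();p=s['tool_pos'];print(p)
c=cam('wrist');pot(c,(p[0],p[1]),p[2]+.016,.035)
E
```

```text
t: 35.32
tool_pos: [0.5081, 0.4773, 0.1834]
orientation: [-2.231, -2.212, 0.006]
force: [0.1, -0.1, -2.9]
opening: 0.0688
gripper_force: 30.1
[0.50806088 0.47731803 0.18338829]
pot [512.8 479. ] lateral 79 radial 86 of 70 (240, 207, 162, 169)
```

```bash
python3 -m inch '[0,0,15,0,0,18,-36,20,0,0,36,-72,20,0,0,54,-108,20,0,0,72,-144,20,0,0,92,-182,20,0,0,92,-182,20,0,0,92,-182,20,0,0,92,-182,20,0,0,92,-182,20,0,0]'
python3 - <<'E'
from meas import *
s=robot.read_state();p=s['tool_pos'];print(p)
c=cam('wrist');cv2.imwrite('pics/w13.png',c['image'])
g=cv2.medianBlur(cv2.cvtColor(cv2.imread('pics/w12.png'),cv2.COLOR_BGR2GRAY),3)
# medium rim as seen in w12 (partial): print expected rim pixels for axis (.600,.296)
T=np.eye(4);T[:3,:3]=R.from_rotvec([2.228,2.215,0]).as_matrix();T[:3,3]=[.50636,.48136,.19846];c['W']=T@c['mount']
for a in np.radians([90,120,150,180,210]): print(np.degrees(a).round(),[pix(c,(.6+r*np.cos(a),.296+r*np.sin(a),.087)).round().tolist() for r in(.048,.041)])
E
```

```text
t: 36.2
tool_pos: [0.6001, 0.2971, 0.2046]
orientation: [-2.229, -2.212, 0.002]
force: [0.4, 1.5, -3.1]
opening: 0.0687
gripper_force: 29.9
[0.60006091 0.29710463 0.20458244]
90.0 [[415.0, 379.0], [414.0, 385.0]]
120.0 [[389.0, 385.0], [392.0, 390.0]]
150.0 [[369.0, 400.0], [375.0, 403.0]]
180.0 [[361.0, 420.0], [369.0, 420.0]]
210.0 [[367.0, 440.0], [373.0, 437.0]]
```

```bash
python3 -m inch '[0,0,0,0,0,0,0,-20,0,0,0,0,-40,0,0,0,0,-50,0,0,0,0,-58,0,0,0,0,-64,0,0,0,0,-64,0,0]'
python3 -m inch '[0,0,-8,0,0,0,0,-16,0,0,0,0,-24,0,0,0,0,-32,0,0,0,0,-40,0,0,0,0,-40,0,0]'
```

```text
t: 36.83
tool_pos: [0.6003, 0.2963, 0.1403]
orientation: [-2.23, -2.212, 0.003]
force: [-0.5, -0.1, -3.1]
opening: 0.0688
gripper_force: 29.9
t: 37.33
tool_pos: [0.5997, 0.2955, 0.0988]
orientation: [-2.23, -2.211, 0.005]
force: [-0.5, -0.3, -2.9]
opening: 0.0689
gripper_force: 29.9
```

```bash
python3 -m inch '[0,0,-3,0,0,0,0,-6,0,0,0,0,-8,0,0,0,0,-8,0,0,0,0,-8,0,0]'
python3 -m inch '[0,0,-1,0,0,0,0,-1,0,0,0,0,-1,0,0]'
```

```text
t: 37.75
tool_pos: [0.6011, 0.2962, 0.0937]
orientation: [2.231, 2.212, 0.0]
force: [-0.3, -0.3, -2.9]
opening: 0.0685
gripper_force: 29.9
t: 38.0
tool_pos: [0.6011, 0.2962, 0.0928]
orientation: [2.231, 2.212, 0.0]
force: [0.1, 0.6, -3.3]
opening: 0.0692
gripper_force: 29.9
```

```bash
python3 -m inch '[0,0,-1,0,0,0,0,-2,0,0,0,0,-2,0,0]'
python3 -m inch '[0,0,-1,0,0,0,0,-1,0,0,0,0,-1,0,0]'
python3 -m inch '[0,0,-1,0,0,0,0,-1,0,0,0,0,-1,0,0]'
```

```text
t: 38.25
tool_pos: [0.6013, 0.2962, 0.0913]
orientation: [2.231, 2.212, 0.001]
force: [-1.7, -1.1, 2.3]
opening: 0.0688
gripper_force: 29.9
t: 38.5
tool_pos: [0.6013, 0.2963, 0.0913]
orientation: [2.231, 2.212, 0.001]
force: [-4.4, -2.8, 9.1]
opening: 0.0688
gripper_force: 29.9
t: 38.75
tool_pos: [0.6014, 0.2963, 0.0912]
orientation: [2.231, 2.212, 0.002]
force: [-8.0, -3.8, 14.5]
opening: 0.069
gripper_force: 29.9
```

Contact comes at the expected home height (grip height +15 mm against a nominal +14). I ease off, release and retreat, then check rim heights numerically.

```bash
python3 -m inch '[0,0,1,0,0,0,0,2,0,0,0,0,2,0,100,0,0,2,0,100,0,0,2,0,100,0,0,2,0,100,0,0,2,0,100,0,0,2,0,100,0,0,2,0,100]'
python3 -m inch '[0,0,30,0,100,0,0,70,0,100,0,0,110,0,100,0,0,150,0,100,-40,-40,150,0,100,-80,-80,150,0,100,-120,-120,150,0,100,-160,-160,150,0,100,-200,-200,150,0,100,-200,-200,150,0,100]'
python3 -m inch '[0,-30,0,0,100,0,-60,0,0,100,0,-90,0,0,100,0,-120,0,0,100,0,-150,0,0,100,0,-150,0,0,100]'
python3 - <<'E'
from meas import *
t=cam('top');s=cam('scene')
for n,c in(('top',t),('scene',s)):
    x=(slice(190,265),slice(180,260)) if n=='top' else (slice(180,280),slice(380,460))
    hsv=cv2.cvtColor(c['image'],cv2.COLOR_BGR2HSV)
    m=(((hsv[...,0]<13)|(hsv[...,0]>172))&(hsv[...,1]>130)&(hsv[...,2]>20)).astype(np.uint8)
    for k in cv2.findContours(m,cv2.RETR_EXTERNAL,cv2.CHAIN_APPROX_NONE)[0]:
        if cv2.contourArea(k)>100: print(n,cv2.contourArea(k),cv2.boundingRect(k))
    th=np.linspace(0,2*np.pi,60)
    for nm,z,r,ctr in(('L',.065,.062,(.5975,.296)),('M',.087,.048,(.6,.296)),('S',.106,.035,(.6,.296))):
        p=np.array([pix(c,(ctr[0]+r*np.cos(a),ctr[1]+r*np.sin(a),z)) for a in th]);print(n,nm,p.min(0).round(1),p.max(0).round(1))
    if n=='scene':
        k=hsv; col=int(pix(s,(.6,.296,.1))[0]); print(col,[(v,*c['image'][v,col]) for v in range(195,268,2)])
E
```

```text
t: 39.5
tool_pos: [0.6011, 0.2962, 0.0906]
orientation: [-2.231, -2.212, 0.0]
force: [-0.8, -0.0, 0.3]
opening: 0.0932
gripper_force: 0.0
t: 40.33
tool_pos: [0.4228, 0.1184, 0.2404]
orientation: [2.23, 2.212, 0.0]
force: [-0.4, -0.7, 0.8]
opening: 0.0928
gripper_force: 0.0
t: 40.83
tool_pos: [0.4241, -0.0348, 0.2409]
orientation: [2.234, 2.206, -0.002]
force: [0.9, 0.1, -0.4]
opening: 0.093
gripper_force: 0.0
top 260.0 (449, 250, 21, 19)
top 1787.0 (195, 200, 50, 48)
top 1852.0 (593, 175, 47, 52)
top L [193.7 199.7] [241.3 247.3]
top M [196.9 203.1] [234.4 240.6]
top S [200.1 207.4] [227.8 235.2]
scene 143.5 (0, 330, 10, 27)
scene 138.0 (411, 326, 24, 27)
scene 163.0 (296, 303, 31, 23)
scene 165.5 (170, 287, 18, 13)
scene 1766.0 (396, 217, 47, 50)
scene 1250.5 (47, 7, 41, 50)
scene L [396.9 221.9] [443.6 247.8]
scene M [403.4 218.4] [440.  238.2]
scene S [409. 215.] [436.  229.3]
422 [(195, np.uint8(119), np.uint8(166), np.uint8(191)), (197, np.uint8(118), np.uint8(164), np.uint8(191)), (199, np.uint8(118), np.uint8(164), np.uint8(191)), (201, np.uint8(118), np.uint8(165), np.uint8(1
[... 955 characters left out ...]
t8(117)), (241, np.uint8(33), np.uint8(50), np.uint8(90)), (243, np.uint8(34), np.uint8(50), np.uint8(90)), (245, np.uint8(39), np.uint8(59), np.uint8(106)), (247, np.uint8(63), np.uint8(92), np.uint8(153)), (249, np.uint8(46), np.uint8(69), np.uint8(119)), (251, np.uint8(35), np.uint8(50), np.uint8(91)), (253, np.uint8(34), np.uint8(50), np.uint8(90)), (255, np.uint8(33), np.uint8(49), np.uint8(89)), (257, np.uint8(34), np.uint8(50), np.uint8(90)), (259, np.uint8(34), np.uint8(51), np.uint8(91)), (261, np.uint8(32), np.uint8(49), np.uint8(90)), (263, np.uint8(33), np.uint8(49), np.uint8(89)), (265, np.uint8(38), np.uint8(58), np.uint8(95)), (267, np.uint8(89), np.uint8(130), np.uint8(159))]
```

Near-side rim rows at 229, 237 and 247 match the predicted home positions (229.3, 238.2, 247.8), so all three pots are fully nested. Handing in.

```bash
python3 -c "
from plant import job
print(job.close_job())"
```

```text
the job is handed in; nothing more can be done
None
```

The job is handed in, with no verdict returned: all three props found were tipped into the crate, the tray was lowered back to rest, and the pots are nested with rim heights matching home; I never aimed at or touched the jar, vase or stand.

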